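# Load the setting jig and start its clamp screw

### The job

Load the wooden jig with the two stone blanks: first put the round blank flat into the pocket next to the clamp screw, then the square blank flat into the other pocket, and let go of each. Then start the clamp screw by its crank: turn it backward (anticlockwise from above) until you feel or see it drop into its thread, then turn it forward (clockwise) one full turn. Leave the other things on the table where they are, and finish while still gripping the crank's black handle sleeve, holding the screw there.

Things in the scene. Friction and masses are not known exactly. Their poses are not given: they have to be found in the camera images.
- jig: wooden jig, a board 96 x 234 x 6 mm fixed on the table; origin on its underside, x across it, y along it towards the clamp screw. Along y: outer pocket at -88 mm, the pocket next to the screw at -18, a steel wedge block at 24 (50 x 22 mm, top 24 mm above the table), nut and screw at 77
- pocket_1 (a point): centre of the floor of the pocket next to the clamp screw; axes as the jig's. Both pockets are 44 x 44 mm inside, square to the jig, floor 6 mm above the table, walls 6 mm thick with tops 18 mm above the table
- pocket_2 (a point): centre of the floor of the outer pocket, the one away from the screw, same size; axes as the jig's
- screw_axis (a point): point on the upright axis of the clamp screw, at the top of its fixed steel nut (52 mm across), 34 mm above the table; axes as the jig's. Above it the steel crank arm, 8 mm thick, reaches out 54 mm; its top is 55 to 59 mm above the table before the drop, never higher. At its end an upright steel pin with a cap, up to 111 mm, carries the sleeve
- sleeve: the crank's black handle sleeve, origin at its centre: an upright cylinder 18 mm across, 28 mm tall, 45 mm from the screw axis, about 77 mm above the table at the start. It spins freely on its pin, so the gripper need not turn with it, and floats on a weak spring: held at one height it lets the screw rise 4 mm or sink 13 mm. It goes round on a 45 mm circle under about 1.2 N
- screw (a joint): turning angle of the clamp screw (rad), about 0 with the crank along the jig's +y, growing anticlockwise seen from above (backward, unscrewing). At the start the crank points within 0.5 rad of the jig's +y
- screw_height (a joint): height of the clamp screw (m). Right-hand thread, 6 mm per turn. Not yet started, the screw rests on the thread's top turn between 0 and -3.5 mm and rises slowly as it is turned backward; 0.8 to 3.6 rad back from the start it falls off the thread's end by 6 mm, to about -6 mm. Turned forward from there it sinks 6 mm per turn; turned further back it climbs again
- round_blank: round marble blank, an upright cylinder 40 mm across and 34 mm tall; origin at the centre of its underside
- square_blank: square marble blank 40 x 40 x 34 mm tall; origin at the centre of its underside, x and y along its sides
- tile: bystander: white tile 70 x 70 x 9 mm lying flat; origin at the centre of its underside
- offcut: bystander: wood offcut 35 x 120 x 18 mm lying flat; origin at the centre of its underside
- ring_mould: bystander: black rubber ring 90 mm across, 18 mm tall; origin at the centre of its underside
- paint_brush: bystander: brush lying flat; origin under its middle
- mallet: bystander: hammer lying flat; origin under its middle
- tessera_jar: bystander: closed jar 64 mm across, 80 mm tall; origin at the centre of its underside
- pigment_tin: bystander: tin 100 mm across, 100 mm tall; origin at the centre of its underside
Not all that is in view belongs to the job. What is shaped like the round_blank but green or yellow is not meant. What is shaped like the square_blank but purple is not meant.

How it is judged (in metres and radians):
On the way, in this order (a step that is already met when the one before it is completed fails the run):
1. the round blank sits flat in the pocket next to the screw, let go (distance between round_blank and pocket_1 below 0.006 m and angle between round_blank's own z axis and vertical below 0.1 rad and contact force between the fingers and round_blank below 0.2 N), for 0.2 s.
2. then the square blank sits flat in the outer pocket, let go (distance between square_blank and pocket_2 below 0.006 m and angle between square_blank's own z axis and vertical below 0.1 rad and contact force between the fingers and square_blank below 0.2 N), for 0.2 s.
3. then the screw has been turned backward until it dropped into its thread (value of joint screw above 1.2 rad and value of joint screw_height below -0.0046 m), for 0.1 s.
4. then it has been turned forward one turn (within about a quarter turn) while gripped (value of joint screw_height between -0.0136 and -0.0104 m and contact force between the fingers and sleeve above 2 N), for 0.2 s.
At the end, for the whole second after the job is handed in: Round blank in the pocket next to the screw, square one in the outer pocket (within 6 mm of the floor centre, tilt under 0.1 rad, fingers off them); screw_height between -10.4 and -13.6 mm (one turn forward of the drop, give or take a quarter); fingers grip the sleeve with over 2 N (all of step 1 and all of step 2 and all of step 4); the arm keeps its last pose, push and grip.
It fails at once if a bystander is shifted by more than 3 cm (distance of any of tile, offcut, ring_mould, paint_brush, mallet, tessera_jar, pigment_tin from where it was at the start of the episode above 0.03 m).
It also fails if it takes over 72 s, if anything falls off the work surface, if the arm or the gripper's body presses on something with over 40 N, if the wrist force passes 120 N, or if a joint passes its speed limit or range.

### The arm

A 6-joint arm with a two-finger parallel gripper is mounted at the origin on the work surface. World frame = base frame: x ahead of the robot, y to its left, z up, the work surface at z = 0. Lengths are in m, angles in degrees, forces in N, time in s.
With the tool pointing down it reaches from about 0.4 to 0.825 m from the base axis. Payload 7 kg.
Tool frame: the origin (TCP) lies on the centre line of the jaws, within the pads' length; the fingertips stand 8 mm ahead of it and the grasp point (between the pads) lies 11 mm behind it; z points along the fingers, y is the line along which they close (so a half turn about z gives the same grasp; the last joint's range is limited). The gripper opens to 88 mm and grips with 3 to 60 N. Pads are 19 mm wide; open, the fingers measure 130 mm over their backs; the gripper's body (78 mm by 193 mm) begins 47 mm behind the grasp point.
Start: joints at [93.398, 20.546, 0.682, 0, -70.136, -16.507], TCP at [0.153, 0.657, 0.235] pointing down, gripper open.
Joint ranges: [-176.03, 176.03], [-82.01, 121.73], [-58.28, 71.71], [-173.87, 95.51], [-174.79, -0.11], [-173.66, 173.66]. Speed limits (degrees/s): [136.94, 136.94, 172.46, 180, 180, 180].

### API

Orientations are given as [roll, pitch, yaw] about the fixed x, y, z axes, in that order (R = Rz(yaw) Ry(pitch) Rx(roll)).
In Python, from plant import ctrl, vision gives the robot as it stands. The module is installed in compiled form; this text tells all that it offers.
- The arm moves only by the tool move_arm, never from a script. Its argument "moves" is one flat list of numbers, 7 for each row, row after row: the finger opening in cm, from 0 to 8.76, then the shift along the tool's x, y, z in cm, then the turn, a rotation vector about the tool's x, y, z in rad. A call has 1 to 8 rows; each row shifts and turns the commanded pose from where the row before left it, along the tool's axes as they then stand; what a row does not reach is not made up. A row lasts 1/10 s, in which the tool goes at most 50 mm and 8.59 degrees, less where a joint would pass 70% of its speed; a pose out of reach is approached as far as the arm can. A call with a gripper value outside its range is refused whole. The fingers move at their own pace and stop on an object; the grip force is fixed at half the most. Time passes only in rows, so rows that do not move let the fingers close. It gives the time, the measured TCP pose, the force, the opening and the grip force at its end, in the units of the state.
- ctrl.get_obs(): the state, without advancing time (a new reading comes with each control period).
- vision.snapshot(name): name is "scene" or "side" or "wrist"; returns (picture, depth): 400x640x3 uint8, red, green, blue; 400x640 float32, m along the optical axis (not along the pixel's ray), 0 where there is no reading.
- vision.camera_model(name): a dict with "vertical_fov" (degrees; the focal length in pixels is half the picture's height over the tangent of half this angle, whatever the lens; pixels are square), "cx", "cy" (the principal point, pixels), "cam_to_world" (4x4, takes a point from camera to world coordinates). Camera axes: x right, y down, z forward; pixel columns grow to the right and rows downward; lengths in m; the calibration is good to about 2 mm. A picture is of the moment at which its call begins: read the wrist's pose just before it. camera_model takes no time and is no camera call; for the wrist camera it gives the pose at the moment of the call.
- ctrl.close_job(): hands the job in; it is judged then, once.
The state is a dict: "clock": time; "joint_pos": joint angles; "qvel": joint speeds; "tau": joint torques, N m; "tool_pos": TCP position; "orientation": TCP orientation; "force": force on the tool from outside, world axes, zero at the start; "moment": the same for the moment, N m; "opening": finger opening in m; "gripper_force": force on a finger pad.
Only numpy, scipy, OpenCV 4.12 (cv2) and the standard library are available. Lean on these libraries where they do the work, as an engineer would, in place of code of your own. Each camera call takes 0.05 s, during which the arm holds its last target. There are 200 camera calls.

## Working session

There is one attempt and no reset: what is moved stays moved. The work goes in short steps, Python scripts to look and compute and a tool call to move; the robot and the scene stay as the last step left them, time stands still between calls to the robot, and variables do not carry over. Pictures are saved under pics/ and viewed, at most 10 in all, crops included, and the job is handed in when it is done.

Besides the shell and the picture viewer there is one more tool, called after ">>>" as name(argument=value, ...) on one line, values as JSON. move_arm: Moves the arm, as the interface text tells. Its arguments: {"type":"object","properties":{"moves":{"type":"array"}},"required":["moves"]}

```bash
mkdir -p pics; cat > h.py <<'E'
import numpy as np, cv2
from plant import ctrl, vision
def snap(n):
    m=vision.camera_model(n); p,d=vision.snapshot(n); return p,d,m
def ray(m,u,v):
    f=200/np.tan(np.radians(m["vertical_fov"])/2); T=np.array(m["cam_to_world"])
    r=T[:3,:3]@np.array([(u-m["cx"])/f,(v-m["cy"])/f,1.0]); return T[:3,3],r
def onz(m,u,v,z):
    o,r=ray(m,u,v); return o+r*(z-o[2])/r[2]
def world(m,d):
    f=200/np.tan(np.radians(m["vertical_fov"])/2); T=np.array(m["cam_to_world"])
    v,u=np.mgrid[0:400,0:640]; P=np.stack([(u-m["cx"])/f*d,(v-m["cy"])/f*d,d],-1)
    return P@T[:3,:3].T+T[:3,3]
E
python3 - <<'E'
from h import *
for n in ("scene","side","wrist"):
    p,d,m=snap(n); cv2.imwrite(f"pics/{n}0.png",p[...,::-1]); np.savez(f"{n}0.npz",p=p,d=d)
    print(n,m["vertical_fov"],m["cx"],m["cy"],np.round(m["cam_to_world"],3).tolist())
print(ctrl.get_obs())
E
```

```text
scene 57.242113859472596 326.6013091387943 202.84836044270608 [[-0.088, 0.853, -0.515, 1.194], [0.996, 0.072, -0.052, -0.012], [-0.008, -0.517, -0.856, 1.085], [0.0, 0.0, 0.0, 1.0]]
side 56.96089690178232 314.79377693928075 196.1258369066176 [[0.982, -0.124, 0.144, 0.381], [-0.189, -0.708, 0.68, -0.898], [0.018, -0.695, -0.719, 0.926], [0.0, 0.0, 0.0, 1.0]]
wrist 67.76634101557002 315.3050218711552 195.80117620965163 [[-0.227, -0.935, -0.272, 0.227], [-0.974, 0.218, 0.063, 0.64], [0.001, 0.279, -0.96, 0.383], [0.0, 0.0, 0.0, 1.0]]
{'clock': 0.15, 'joint_pos': array([ 9.33979472e+01,  2.05833946e+01,  6.46629358e-01, -1.46967180e-02,
       -7.01369506e+01, -1.65063370e+01]), 'qvel': array([ 0.00104203, -0.1144818 ,  0.12064424, -0.0399854 , -0.0033447 ,
       -0.01537993]), 'tau': array([-4.91137616e-04, -5.83276033e+01,  2.93292832e+01,  7.00116903e+00,
        8.83744477e-03, -1.11313386e-04]), 'tool_pos': array([0.15303579, 0.65705375, 0.23382816]), 'orientation': array([ 1.79925396e+02, -7.69785299e-03, -1.31133873e+01]), 'force': array([ 0.65326272, -0.69312154, -0.32854521]), 'moment': array([-0.00937267,  0.00785136, -0.02014673]), 'gripper_force': 0.0, 'opening': 0.08801097621198431}
```

View pics/scene0.png

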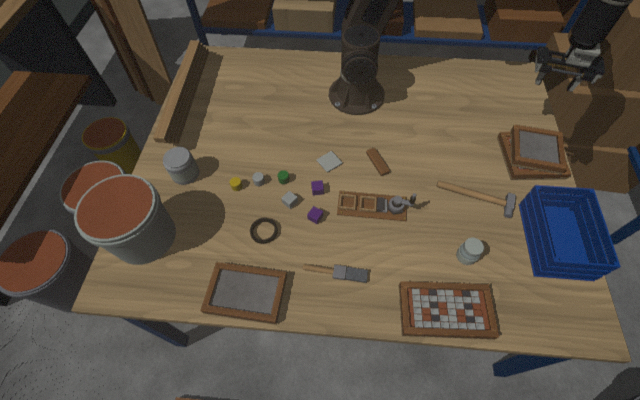

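View pics/side0.png

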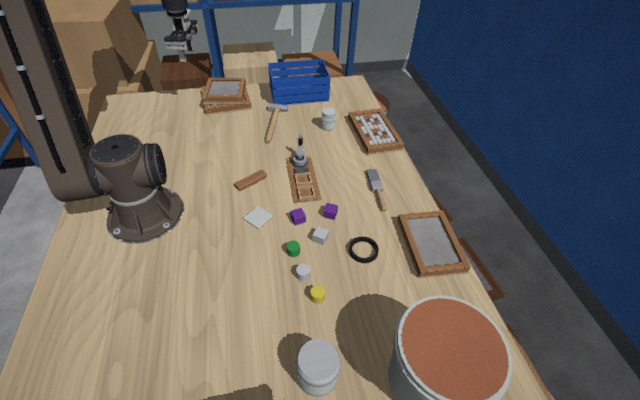

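Scene view: the jig is at (373,206), with its clamp screw at the right end, nut about (397,205) and crank end about (413,200).
- Round candidates: yellow (236,184), white marble (258,179) and green (284,177). I choose the white one.
- Square candidates: grey-white (290,200) and purple (318,187) and (316,214). I choose the grey-white one.

The side view agrees, with the round blank at (303,272) and the square one at (320,236). Next I measure positions and check the choice in one crop.

```bash
cat > m0.py <<'E'
from h import *
for n,seeds in (("scene",dict(round=(258,179),square=(290,200))),("side",dict(round=(303,272),square=(320,236)))):
    z=np.load(n+"0.npz"); m=vision.camera_model(n); W=world(m,z["d"])
    for k,(u,v) in seeds.items():
        w=W[v-16:v+17,u-16:u+17].reshape(-1,3)
        t=w[(w[:,2]>.028)&(w[:,2]<.042)]
        print(n,k,len(t),np.round(t.mean(0),4), np.round((t.max(0)+t.min(0))/2,4),np.round(np.ptp(t,axis=0),3),
          np.round(cv2.minAreaRect((t[:,:2]*1000).astype(np.float32)),1) if 0 else cv2.minAreaRect((t[:,:2]*1000).astype(np.float32)))
    reg=(W[...,0]>.3)&(W[...,0]<.8)&(W[...,1]>-.1)&(W[...,1]<.35)
    hs=cv2.cvtColor(z["p"],cv2.COLOR_RGB2HSV)
    tall=reg&(W[...,2]>.045)
    c=W[tall]; print("tall",len(c)); 
    nl,lab,st,ce=cv2.connectedComponentsWithStats(tall.astype(np.uint8))
    for i in range(1,nl):
        if st[i,4]>5: q=W[lab==i]; print(ce[i].round(),st[i,4],q.mean(0).round(3),q.max(0).round(3),q.min(0).round(3))
s=np.load("scene0.npz")["p"]; e=np.load("side0.npz")["p"]
a=cv2.resize(s[150:250,220:440],None,fx=3.6,fy=3,interpolation=2)
b=cv2.resize(e[130:310,220:420],None,fx=1.5,fy=1.5)
a=cv2.resize(s[150:235,225:435],(790,320),interpolation=2); b=cv2.resize(e[130:310,225:400],(272,280),interpolation=2)
o=np.zeros((600,790,3),np.uint8); o[:320]=a; o[320:,:272]=b
b2=cv2.resize(e[130:210,270:340],(245,280),interpolation=2); o[320:,300:545]=b2
cv2.imwrite("pics/crop.png",o[...,::-1])
E
python3 m0.py
```

```text
scene round 93 [ 0.4738 -0.3271  0.0341] [ 0.4737 -0.327   0.0342] [0.038 0.038 0.012] ((472.8815002441406, -327.30792236328125), (36.79705047607422, 38.34172058105469), 12.2637300491333)
scene square 127 [ 0.5501 -0.2053  0.0339] [ 0.5492 -0.207   0.0342] [0.051 0.051 0.01 ] ((548.4459228515625, -204.88589477539062), (42.490787506103516, 40.25922393798828), 52.68316650390625)
tall 187
[405. 200.] 169 [0.549 0.178 0.067] [0.561 0.208 0.112] [0.524 0.142 0.047]
[461. 249.] 15 [0.701 0.348 0.051] [0.711 0.35  0.059] [0.689 0.346 0.047]
side round 158 [ 0.4756 -0.3386  0.0316] [ 0.4802 -0.3521  0.0317] [0.055 0.085 0.007] ((478.6695556640625, -354.2015380859375), (37.74345397949219, 92.13219451904297), 16.249004364013672)
side square 135 [ 0.547  -0.2081  0.0313] [ 0.5475 -0.207   0.0322] [0.052 0.052 0.008] ((547.1475830078125, -206.96517944335938), (41.95792770385742, 40.5283203125), 57.090824127197266)
tall 127
[299. 147.] 116 [0.545 0.176 0.065] [0.559 0.204 0.107] [0.526 0.141 0.045]
```

View pics/crop.png

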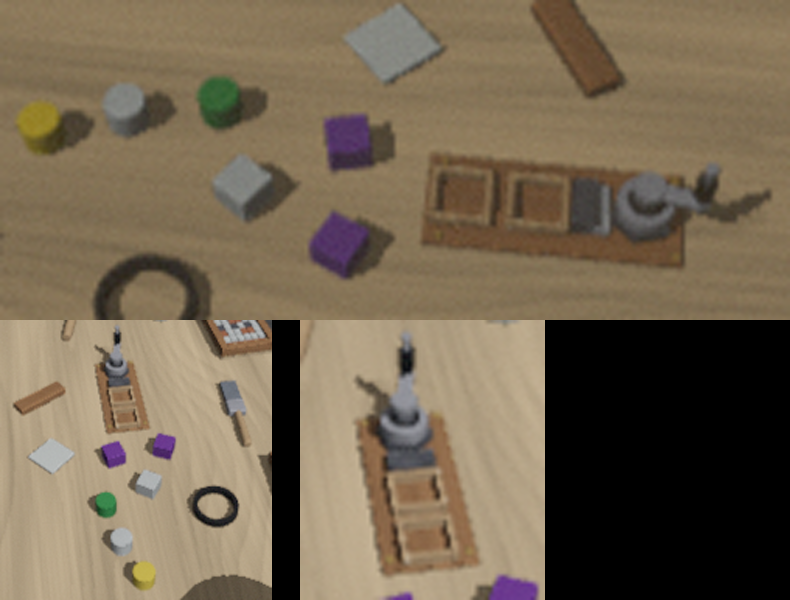

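The crop confirms it. The white-grey round blank at crop (125,108) and the white-grey square at (243,185) are the right ones, and the jig's outer pocket is at (462,195) and pocket_1 at (540,202). Heights are 34 mm, as expected. Next, a small planner, then a move above the jig.

```bash
cat >> h.py <<'E'
from scipy.spatial.transform import Rotation as Ro
def yaw0():
    o=ctrl.get_obs(); return o["tool_pos"],o["orientation"][2]
def plan(p,y,n,start=None):
    """rows (cm, rad) from the present pose to TCP p, yaw y (deg) with n even rows"""
    p0,a=start or yaw0(); step=(np.array(p)-p0)/n; da=(y-a)/n
    print("d",np.round(np.array(p)-p0,4),"dyaw",round(y-a,1))
    for i in range(n):
        R=Ro.from_euler("xyz",[180,0,a+da*i],degrees=True)
        print(np.round(R.inv().apply(step)*100,2).tolist(),round(-np.radians(da),3))
E
python3 -c "
from h import *
plan([.55,.06,.235],-90,16)"
```

```text
d [ 0.397  -0.5971  0.0012] dyaw -76.9
[3.26, 3.07, -0.01] 0.084
[3.51, 2.79, -0.01] 0.084
[3.73, 2.48, -0.01] 0.084
[3.92, 2.16, -0.01] 0.084
[4.09, 1.83, -0.01] 0.084
[4.23, 1.48, -0.01] 0.084
[4.34, 1.12, -0.01] 0.084
[4.42, 0.75, -0.01] 0.084
[4.47, 0.38, -0.01] 0.084
[4.48, 0.0, -0.01] 0.084
[4.47, -0.37, -0.01] 0.084
[4.42, -0.75, -0.01] 0.084
[4.34, -1.11, -0.01] 0.084
[4.23, -1.47, -0.01] 0.084
[4.09, -1.82, -0.01] 0.084
[3.93, -2.16, -0.01] 0.084
```

>>> move_arm(moves=[8,3.26,3.07,0,0,0,0.084,8,3.51,2.79,0,0,0,0.084,8,3.73,2.48,0,0,0,0.084,8,3.92,2.16,0,0,0,0.084,8,4.09,1.83,0,0,0,0.084,8,4.23,1.48,0,0,0,0.084,8,4.34,1.12,0,0,0,0.084,8,4.42,0.75,0,0,0,0.084])

```text
clock: 0.95
tool_pos: [0.3519, 0.357, 0.2346]
orientation: [-180.0, 0.0, -51.8]
force: [1.3, 0.1, 1.1]
opening: 0.0801
gripper_force: 0.0
```

>>> move_arm(moves=[8,4.47,0.38,0,0,0,0.084,8,4.48,0,0,0,0,0.084,8,4.47,-0.37,0,0,0,0.084,8,4.42,-0.75,0,0,0,0.084,8,4.34,-1.11,0,0,0,0.084,8,4.23,-1.47,0,0,0,0.084,8,4.09,-1.82,0,0,0,0.084,8,3.93,-2.16,0,0,0,0.084])

```text
clock: 1.75
tool_pos: [0.55, 0.0581, 0.2346]
orientation: [-180.0, 0.0, -90.3]
force: [0.0, 1.2, 0.0]
opening: 0.0799
gripper_force: 0.0
```

>>> move_arm(moves=[8,0,0,0,0,0,0,8,0,0,0,0,0,0])

```text
clock: 1.95
tool_pos: [0.5494, 0.0587, 0.2339]
orientation: [179.9, -0.0, -90.3]
force: [-0.2, 0.6, 0.5]
opening: 0.0797
gripper_force: 0.0
```

```bash
python3 - <<'E'
from h import *
o=ctrl.get_obs(); print(o["tool_pos"],o["orientation"],o["joint_pos"].round(1),o["force"])
p,d,m=snap("wrist"); cv2.imwrite("pics/w1.png",p[...,::-1]); np.savez("w1.npz",p=p,d=d,T=m["cam_to_world"])
E
```

```text
[0.54939828 0.05866566 0.23392522] [ 1.79934568e+02 -1.63330455e-02 -9.02532883e+01] [ 26.4   9.1 -14.9  -0.  -66.  -26.6] [-0.22184455  0.61917241  0.46713817]
```

View pics/w1.png

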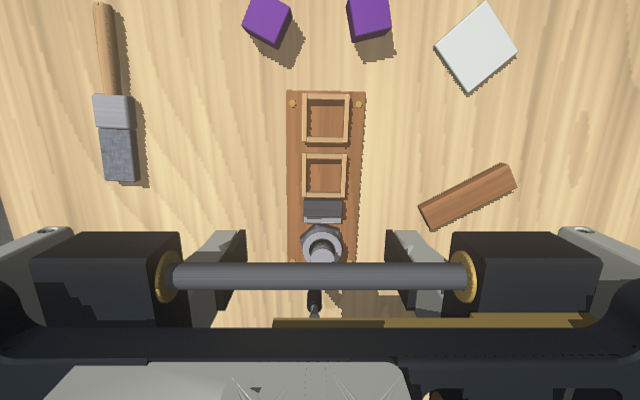

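The wrist view shows the jig upright at columns 287-365. The outer pocket is at (326,119), pocket_1 at (325,175), the wedge at (323,211), the screw at (321,245), and the sleeve at (314,300) partly behind the gripper bar. Next I measure the pockets.

```bash
cat > jig.py <<'E'
from h import *
def jig(d,m,show=True):
    W=world(m,d); X,Y,Z=W[...,0],W[...,1],W[...,2]
    t=(Z>.0145)&(Z<.021)&(X>.45)&(X<.66)&(Y>-.06)&(Y<.16)
    n,lab,st,ce=cv2.connectedComponentsWithStats(t.astype(np.uint8))
    out=[]
    for i in range(1,n):
        if st[i,4]<80: continue
        q=W[lab==i]; r=cv2.minAreaRect((q[:,:2]*1000).astype(np.float32)); print("wall",st[i],ce[i].round(1),np.round(r[0],1),np.round(r[1],1),round(r[2],1),q[:,2].mean().round(4))
    return W
if __name__=="__main__":
    z=np.load("w1.npz"); m=dict(vision.camera_model("wrist")); m["cam_to_world"]=z["T"]
    W=jig(z["d"],m); p=z["p"]
    print("table",np.median(W[40:200,180:270,2]))
    # board edges: brown by hue
    h=cv2.cvtColor(p,cv2.COLOR_RGB2HSV); print([h[r,c].tolist() for r,c in ((100,293),(119,326),(150,293),(119,200),(97,326))], W[119,326],W[175,325],W[150,293],W[211,323])
    b=((h[...,2]<185)&(W[...,2]>.003)&(W[...,2]<.0095)); b[:, :270]=0;b[:,385:]=0;b[:80]=0;b[225:]=0
    n,lab,st,ce=cv2.connectedComponentsWithStats(b.astype(np.uint8))
    for i in range(1,n):
        if st[i,4]>150:
            q=np.argwhere(lab==i); q=np.array([onz(m,c,r,.006)[:2] for r,c in q]); r=cv2.minAreaRect((q*1000).astype(np.float32)); print("floor",st[i],ce[i].round(1),np.round(r[0],1),np.round(r[1],1),round(r[2],1))
E
python3 jig.py
```

```text
wall [302  93  48  50 877] [324.9 116.6] [537.6  -6.8] [55.8 55.6] 88.6 0.0167
wall [302 153  45  45 754] [323.8 174. ] [538.9  63.4] [56.6 55. ] 88.9 0.0167
wall [300 224  43  22 163] [320.6 231.6] [542.2 143.8] [30.1 56.7] 89.1 0.0173
table -0.0011170426404326639
[[19, 127, 197], [14, 125, 163], [14, 125, 180], [21, 73, 234], [17, 100, 210]] [ 0.53620101 -0.00504434  0.00523745] [0.53711923 0.0652183  0.00514568] [0.57768363 0.03266196 0.00577422] [0.54006616 0.10802352 0.02377345]
floor [ 286   90   80  135 4658] [323.2 157.1] [539.1  47.9] [171.6  95.4] 88.6
floor [ 307   99   37   38 1344] [325.1 117.2] [537.5  -6.5] [43.8 44.3] 89.7
floor [ 306  158   36   34 1099] [323.3 174.3] [539.   64.6] [43.  44.4] 87.2
```

>>> move_arm(moves=[6.5,4.82,0.94,0,0,0,0,6.5,4.82,0.94,0,0,0,0,6.5,4.82,0.94,0,0,0,0,6.5,4.82,0.94,0,0,0,0,6.5,4.82,0.94,0,0,0,0.01,6.5,4.82,0.94,0,0,0,0,6.5,4.82,0.94,0,0,0,0,6.5,4.82,0.94,0,0,0,0])

```text
clock: 2.8
tool_pos: [0.4718, -0.3256, 0.2351]
orientation: [-179.9, -0.0, -90.5]
force: [1.0, 0.2, 0.9]
opening: 0.0648
gripper_force: 0.0
```

>>> move_arm(moves=[6.5,0,0,0,0,0,0,6.5,0,0,0,0,0,0,6.5,0,0,0,0,0,0])

```text
clock: 3.1
tool_pos: [0.4723, -0.3239, 0.2346]
orientation: [-180.0, 0.0, -90.6]
force: [0.0, 0.0, -0.5]
opening: 0.0649
gripper_force: 0.0
```

```bash
cat > blank.py <<'E'
from h import *
import sys
def blank(d,m,near):
    W=world(m,d); t=(W[...,2]>.028)&(W[...,2]<.040)&(np.hypot(W[...,0]-near[0],W[...,1]-near[1])<.04)
    n,lab,st,ce=cv2.connectedComponentsWithStats(t.astype(np.uint8)); i=1+st[1:,4].argmax()
    # outline of the top in the picture, cast on the plane of the top as the depth camera sees it
    q=W[lab==i]; top=np.median(q[:,2]); q=np.array([onz(m,c,r,top)[:2] for r,c in np.argwhere(lab==i)])*1000
    r=cv2.minAreaRect(q.astype(np.float32)); c=cv2.minEnclosingCircle(q.astype(np.float32))
    print("px",ce[i].round(1),"top",top.round(4),"mean",q.mean(0).round(1),"rect",np.round(r[0],1),np.round(r[1],1),round(r[2],1),"circ",np.round(c[0],1),round(c[1],1))
if __name__=="__main__":
    p,d,m=snap("wrist"); np.savez(sys.argv[3],p=p,d=d,T=m["cam_to_world"]); print(yaw0(),ctrl.get_obs()["joint_pos"].round(1))
    blank(d,m,(float(sys.argv[1]),float(sys.argv[2])))
E
python3 blank.py .474 -.327 w2.npz
```

```text
(array([ 0.47249224, -0.3237144 ,  0.23476386]), np.float64(-90.55238875194205)) [-14.9  11.  -12.5  -0.  -66.5  14.3]
px [315.4 171.5] top 0.0327 mean [ 472.7 -327.4] rect [ 473.1 -327.1] [37.8 38.4] 89.4 circ [ 472.7 -327.2] 19.9
```

>>> move_arm(moves=[6.5,0.36,0,4.5,0,0,0,6.5,0,0,4.5,0,0,0,6.5,0,0,4.5,0,0,0,6.5,0,0,4,0,0,0,6.5,0,0,2.5,0,0,0,6.5,0,0,1.05,0,0,0,6.5,0,0,0,0,0,0,6.5,0,0,0,0,0,0])

```text
clock: 3.95
tool_pos: [0.4732, -0.3286, 0.0254]
orientation: [-179.9, -0.0, -90.6]
force: [0.1, -0.0, 0.6]
opening: 0.0649
gripper_force: 0.0
```

>>> move_arm(moves=[3.2,0,0,0,0,0,0,3.2,0,0,0,0,0,0,3.2,0,0,0,0,0,0,3.2,0,0,0,0,0,0,3.2,0,0,0,0,0,0,3.2,0,0,0,0,0,0])

```text
clock: 4.55
tool_pos: [0.4722, -0.3291, 0.0247]
orientation: [-180.0, -0.0, -90.7]
force: [-0.3, 1.7, 5.8]
opening: 0.0394
gripper_force: 30.0
```

>>> move_arm(moves=[3.2,0,0,-4,0,0,0,3.2,0,0,-5,0,0,0,3.2,-4.35,-0.69,-1,0,0,0,3.2,-4.35,-0.69,0,0,0,0,3.2,-4.35,-0.69,0,0,0,0.007,3.2,-4.35,-0.69,0,0,0,0,3.2,-4.35,-0.69,0,0,0,0,3.2,-4.35,-0.69,0,0,0,0])

```text
clock: 5.35
tool_pos: [0.517, -0.0669, 0.124]
orientation: [180.0, 0.0, -91.1]
force: [1.1, -0.1, -1.8]
opening: 0.0393
gripper_force: 30.0
```

>>> move_arm(moves=[3.2,-4.35,-0.69,0,0,0,0,3.2,-4.35,-0.69,0,0,0,0,3.2,-4.35,-0.69,0,0,0,0,3.2,0,0,0,0,0,0,3.2,0,0,0,0,0,0,3.2,0,0,0,0,0,0,3.2,0,0,0,0,0,0])

```text
clock: 6.05
tool_pos: [0.5401, 0.0604, 0.1239]
orientation: [180.0, -0.0, -91.2]
force: [-0.6, 0.4, -0.8]
opening: 0.0391
gripper_force: 30.0
```

```bash
python3 - <<'E'
from h import *
o=ctrl.get_obs(); print(o["tool_pos"],o["orientation"],o["opening"],o["gripper_force"],o["force"])
p,d,m=snap("wrist"); cv2.imwrite("pics/w3.png",p[...,::-1]); np.savez("w3.npz",p=p,d=d,T=m["cam_to_world"])
E
```

```text
[0.54009396 0.06037959 0.12392141] [ 1.79969390e+02 -1.13251489e-02 -9.11669676e+01] 0.03905031248149674 29.999015629291534 [-0.57056358  0.35520875 -0.83948062]
```

View pics/w3.png

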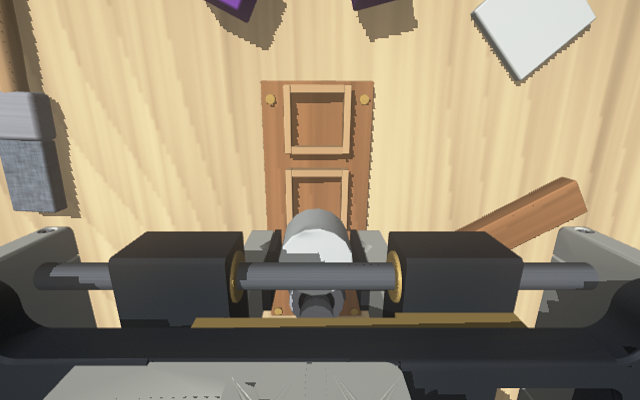

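The wrist view shows the held blank's top at about (317,250), with pocket_1 showing behind it at (319,200) and the outer pocket at (319,120). I compare the blank's offset to the pockets in this same view.

```bash
python3 - <<'E'
from h import *
from jig import jig
z=np.load("w3.npz"); m=dict(vision.camera_model("wrist")); m["cam_to_world"]=z["T"]
W=jig(z["d"],m)
sub=W[210:262,270:365]; t=(sub[...,2]>.122)&(sub[...,2]<.138)
print(t.sum(),np.median(sub[t][:,2]))
top=np.median(sub[t][:,2]); rc=np.argwhere(t)+[210,270]
q=np.array([onz(m,c,r,top)[:2] for r,c in rc])*1000
# front edge: per column the min y, circle fit
e=[]
for c in range(288,348,2):
    r=rc[rc[:,1]==c][:,0]
    if len(r): e.append(onz(m,c,r.min()-.5,top)[:2]*1000)
e=np.array(e); A=np.c_[2*e,np.ones(len(e))]; s=np.linalg.lstsq(A,(e**2).sum(1),rcond=None)[0]
print("circle",s[:2].round(1),np.sqrt(s[2]+s[0]**2+s[1]**2).round(1),"xrange",q[:,0].min(),q[:,0].max(),"ymin",q[:,1].min())
print(yaw0())
E
```

```text
wall [ 283   84   69   70 1837] [317.  117.8] [537.7  -6.7] [56.  56.1] 88.7 0.0167
wall [ 285  169   64   60 1094] [317.1 187.8] [539.3  62.7] [55.4 56.2] 88.6 0.0167
2793 0.13177944100504768
circle [540.2  57.8] 18.4 xrange 514.8680472828781 563.7824606288061 ymin 39.17429599053429
(array([0.54021581, 0.06035681, 0.12399732]), np.float64(-91.1778128353935))
```

```bash
python3 - <<'E'
from h import *
z=np.load("w3.npz"); m=dict(vision.camera_model("wrist")); m["cam_to_world"]=z["T"]
W=world(m,z["d"])
for c in (300,310,317,325,335): print(c,[(r,round(W[r,c,1]*1e3,1),round(W[r,c,2]*1e3,1)) for r in range(206,246,3)])
e=[]
for c in range(292,344,2):
    r=[r for r in range(205,262) if abs(W[r,c,2]-.1325)<.0022]; e.append(W[min(r),c,:2]*1e3)
e=np.array(e)
from scipy.optimize import least_squares
s=least_squares(lambda s:np.hypot(*(e-s).T)-20,[540,60]).x; print(s, e[:,1].min())
E
```

```text
300 [(206, np.float64(73.1), np.float64(3.8)), (209, np.float64(75.5), np.float64(5.3)), (212, np.float64(78.7), np.float64(5.0)), (215, np.float64(45.8), np.float64(104.1)), (218, np.float64(44.9), np.float64(111.6)), (221, np.float64(45.0), np.float64(116.3)), (224, np.float64(45.4), np.float64(119.7)), (227, np.float64(44.7), np.float64(125.7)), (230, np.float64(44.4), np.float64(130.7)), (233, np.float64(45.5), np.float64(131.9)), (236, np.float64(47.1), np.float64(132.2)), (239, np.float64(48.4), np.float64(132.9)), (242, np.float64(50.9), np.float64(131.2)), (245, np.float64(52.1), np.float64(132.2))]
310 [(206, np.float64(73.0), np.float64(4.7)), (209, np.float64(43.4), np.float64(100.5)), (212, np.float64(43.4), np.float64(105.9)), (215, np.float64(43.2), np.float64(111.7)), (218, np.float64(43.3), np.float64(116.4)), (221, np.float64(43.1), np.float64(121.4)), (224, np.float64(43.2), np.float64(125.6)), (227, np.float64(43.0), np.float64(130.1)), (230, np.float64(43.9), np.float64(132.2)), (233, np.float64(45.7), np.float64(131.8)), (236, np.float64(47.4), np.float64(131.6))
[... 1330 characters left out ...]
, np.float64(53.1), np.float64(130.7))]
335 [(206, np.float64(73.3), np.float64(5.1)), (209, np.float64(76.1), np.float64(5.8)), (212, np.float64(79.3), np.float64(5.1)), (215, np.float64(47.4), np.float64(101.0)), (218, np.float64(46.8), np.float64(107.6)), (221, np.float64(46.3), np.float64(113.9)), (224, np.float64(46.1), np.float64(118.9)), (227, np.float64(46.3), np.float64(123.0)), (230, np.float64(45.8), np.float64(128.2)), (233, np.float64(46.2), np.float64(131.1)), (236, np.float64(47.6), np.float64(131.7)), (239, np.float64(49.0), np.float64(132.5)), (242, np.float64(51.2), np.float64(131.3)), (245, np.float64(52.5), np.float64(132.2))]
[540.09629955  63.1801895 ] 42.62011012117685
```

>>> move_arm(moves=[3.2,-0.05,0.09,3,0,0,0,3.2,0,0,2.5,0,0,0,3.2,0,0,1.2,0,0,0,3.2,0,0,0.5,0,0,0,3.2,0,0,0.5,0,0,0,3.2,0,0,0.5,0,0,0,3.2,0,0,0.5,0,0,0,3.2,0,0,0,0,0,0])

```text
clock: 6.9
tool_pos: [0.5394, 0.062, 0.0368]
orientation: [180.0, -0.0, -91.1]
force: [0.4, -0.3, -1.7]
opening: 0.0394
gripper_force: 30.0
```

>>> move_arm(moves=[3.2,0,0,0.3,0,0,0,3.2,0,0,0.25,0,0,0,3.2,0,0,0,0,0,0,3.2,0,0,0,0,0,0])

```text
clock: 7.3
tool_pos: [0.5396, 0.062, 0.0316]
orientation: [180.0, -0.0, -91.1]
force: [0.3, 0.1, -1.5]
opening: 0.0392
gripper_force: 30.0
```

>>> move_arm(moves=[3.2,0,0,0.1,0,0,0,3.2,0,0,0,0,0,0,6,0,0,0,0,0,0,6,0,0,0,0,0,0,6,0,0,0,0,0,0,6,0,0,0,0,0,0,6,0,0,-2,0,0,0,6,0,0,-4,0,0,0])

```text
clock: 8.1
tool_pos: [0.5375, 0.0612, 0.0885]
orientation: [179.7, -0.1, -91.1]
force: [1.2, 0.4, 0.9]
opening: 0.0596
gripper_force: 0.0
```

```bash
python3 - <<'E'
from h import *
from blank import blank
for n in ("scene","wrist"):
    p,d,m=snap(n); W=world(m,d); t=(W[...,2]>.033)&(W[...,2]<.045)&(abs(W[...,0]-.539)<.035)&(abs(W[...,1]-.063)<.035)
    q=W[t]; print(n,len(q),np.median(q[:,2]) if len(q) else 0,(q.max(0)+q.min(0))/2 if len(q) else 0,np.ptp(q,axis=0) if len(q) else 0)
plan([.54,-.19,.235],-91,5)
E
```

```text
scene 3 0.036191089254386855 [0.55890582 0.06253797 0.03469505] [0.0015661  0.00642525 0.00305421]
wrist 2139 0.03874114403787135 [0.54002147 0.0640715  0.03705184] [0.03885238 0.0392143  0.00791929]
d [-0.0026 -0.253   0.1398] dyaw 0.0
[5.06, -0.04, -2.8] -0.0
[5.06, -0.04, -2.8] -0.0
[5.06, -0.04, -2.8] -0.0
[5.06, -0.04, -2.8] -0.0
[5.06, -0.04, -2.8] -0.0
```

```bash
python3 -c "
from h import *
plan([.549,-.206,.22],-125,8)"
```

```text
d [ 0.0064 -0.269   0.1248] dyaw -34.0
[3.36, -0.14, -1.56] 0.074
[3.34, -0.39, -1.56] 0.074
[3.3, -0.63, -1.56] 0.074
[3.25, -0.88, -1.56] 0.074
[3.17, -1.12, -1.56] 0.074
[3.08, -1.35, -1.56] 0.074
[2.97, -1.57, -1.56] 0.074
[2.85, -1.79, -1.56] 0.074
```

>>> move_arm(moves=[6.5,3.36,-0.14,-1.6,0,0,0.074,6.5,3.34,-0.39,-1.6,0,0,0.074,6.5,3.3,-0.63,-1.6,0,0,0.074,6.5,3.25,-0.88,-1.6,0,0,0.074,6.5,3.17,-1.12,-1.6,0,0,0.074,6.5,3.08,-1.35,-1.6,0,0,0.074,6.5,2.97,-1.57,-1.6,0,0,0.074,6.5,2.85,-1.79,-1.5,0,0,0.074])

```text
clock: 9.0
tool_pos: [0.5457, -0.2083, 0.2183]
orientation: [-180.0, 0.0, -125.2]
force: [0.6, 0.5, -0.6]
opening: 0.0651
gripper_force: 0.0
```

>>> move_arm(moves=[6.5,0,0,0,0,0,0,6.5,0,0,0,0,0,0,6.5,0,0,0,0,0,0])

```text
clock: 9.3
tool_pos: [0.5455, -0.2064, 0.2169]
orientation: [179.9, -0.0, -125.0]
force: [0.8, 0.5, -0.7]
opening: 0.065
gripper_force: 0.0
```

```bash
python3 blank.py .549 -.206 w4.npz; python3 - <<'E'
from h import *
z=np.load("w4.npz"); m=dict(vision.camera_model("wrist")); m["cam_to_world"]=z["T"]; W=world(m,z["d"])
t=(W[...,2]>.0295)&(np.hypot(W[...,0]-.549,W[...,1]+.206)<.035)
q=W[t]; r=cv2.minAreaRect((q[:,:2]*1000).astype(np.float32)); print(r, np.median(q[:,2])); 
E
```

```text
(array([ 0.54554818, -0.20619461,  0.21690027]), np.float64(-124.9438308857633)) [ -1.5  12.7 -12.7  -0.  -64.7 -33.4]
px [314.7 179.5] top 0.0327 mean [ 547.6 -204.9] rect [ 547.7 -204.3] [40.1 38.8] 54.1 circ [ 548.5 -204.9] 26.8
((544.4727172851562, -211.494384765625), (55.5646858215332, 69.55522918701172), 52.05842590332031) 0.3135349017965886
```

>>> move_arm(moves=[6.5,-0.27,-0.08,4,0,0,0.016,6.5,0,0,4.5,0,0,0,6.5,0,0,4.5,0,0,0,6.5,0,0,3.5,0,0,0,6.5,0,0,2,0,0,0,6.5,0,0,0.8,0,0,0,6.5,0,0,0,0,0,0,6.5,0,0,0,0,0,0])

```text
clock: 10.15
tool_pos: [0.549, -0.2049, 0.0255]
orientation: [-179.9, 0.0, -125.9]
force: [1.0, 0.4, 0.5]
opening: 0.0649
gripper_force: 0.0
```

>>> move_arm(moves=[3.2,0,0,0,0,0,0,3.2,0,0,0,0,0,0,3.2,0,0,0,0,0,0,3.2,0,0,0,0,0,0,3.2,0,0,0,0,0,0,3.2,0,0,0,0,0,0])

```text
clock: 10.75
tool_pos: [0.5483, -0.2052, 0.0252]
orientation: [-180.0, 0.0, -125.9]
force: [-1.3, 2.8, 6.1]
opening: 0.04
gripper_force: 30.0
```

```bash
python3 -c "
from h import *
p,a=yaw0(); print(p,a)
plan([.538,-.007,.13],-91.1,8,start=(p+[0,0,.085],a))"
```

```text
[ 0.54827422 -0.20523032  0.02516046] -125.91933310394953
d [-0.0103  0.1982  0.0198] dyaw 34.8
[-1.93, 1.56, -0.25] -0.076
[-2.04, 1.41, -0.25] -0.076
[-2.14, 1.25, -0.25] -0.076
[-2.23, 1.08, -0.25] -0.076
[-2.31, 0.91, -0.25] -0.076
[-2.37, 0.73, -0.25] -0.076
[-2.42, 0.55, -0.25] -0.076
[-2.45, 0.36, -0.25] -0.076
```

>>> move_arm(moves=[3.2,0,0,-4,0,0,0,3.2,0,0,-4.5,0,0,0])

```text
clock: 10.95
tool_pos: [0.5463, -0.205, 0.1084]
orientation: [179.7, -0.2, -125.9]
force: [2.5, -0.1, -1.9]
opening: 0.0401
gripper_force: 30.0
```

>>> move_arm(moves=[3.2,-1.93,1.56,-0.25,0,0,-0.076,3.2,-2.04,1.41,-0.25,0,0,-0.076,3.2,-2.14,1.25,-0.25,0,0,-0.076,3.2,-2.23,1.08,-0.25,0,0,-0.076,3.2,-2.31,0.91,-0.25,0,0,-0.076,3.2,-2.37,0.73,-0.25,0,0,-0.076,3.2,-2.42,0.55,-0.25,0,0,-0.076,3.2,-2.45,0.36,-0.25,0,0,-0.076])

```text
clock: 11.75
tool_pos: [0.5372, -0.0062, 0.1294]
orientation: [180.0, 0.0, -90.9]
force: [0.8, 0.3, -2.7]
opening: 0.0397
gripper_force: 30.0
```

>>> move_arm(moves=[3.2,0,0,0,0,0,0,3.2,0,0,0,0,0,0,3.2,0,0,0,0,0,0,3.2,0,0,0,0,0,0])

```text
clock: 12.15
tool_pos: [0.5375, -0.0078, 0.1293]
orientation: [180.0, -0.0, -91.2]
force: [0.0, -0.0, -1.7]
opening: 0.0395
gripper_force: 30.0
```

```bash
python3 - <<'E'
from h import *
from jig import jig
o=ctrl.get_obs(); print(o["tool_pos"],o["orientation"],o["force"])
p,d,m=snap("wrist"); cv2.imwrite("pics/w5.png",p[...,::-1]); np.savez("w5.npz",p=p,d=d,T=m["cam_to_world"])
W=jig(d,m); t=np.zeros((400,640),bool); zt=o["tool_pos"][2]+.0075
t[200:262,275:360]=(abs(W[200:262,275:360,2]-zt)<.0022); 
e=[];
for c in range(292,344,2):
    r=np.where(t[:,c])[0]
    if len(r): e.append(W[r.min(),c,:2]*1e3)
e=np.array(e); f=np.polyfit(e[:,0],e[:,1],1); print("front edge y at tcp x",np.polyval(f,o["tool_pos"][0]*1e3),"slope deg",np.degrees(np.arctan(f[0])),len(e))
print(np.median(W[235:250,310:325,2]), zt)
E
```

```text
[ 0.53747621 -0.00775642  0.12927538] [ 1.79966158e+02 -9.16616109e-03 -9.11693568e+01] [ 0.00237684 -0.00795298 -1.70524586]
wall [285 166  62  40 875] [315.4 178.9] [537.4 -16.5] [36.8 56. ] 88.5 0.0167
front edge y at tcp x -26.946336178932885 slope deg -1.3956527694267735 26
0.13694858004064975 0.13677537601603423
```

>>> move_arm(moves=[3.2,-0.02,0,3,0,0,0,3.2,0,0,3,0,0,0,3.2,0,0,1.2,0,0,0,3.2,0,0,0.5,0,0,0,3.2,0,0,0.5,0,0,0,3.2,0,0,0.5,0,0,0,3.2,0,0,0.5,0,0,0,3.2,0,0,0,0,0,0])

```text
clock: 13.0
tool_pos: [0.5376, -0.0069, 0.0374]
orientation: [180.0, 0.0, -91.1]
force: [0.9, -0.7, -1.9]
opening: 0.0397
gripper_force: 30.0
```

>>> move_arm(moves=[3.2,0,0,0.3,0,0,0,3.2,0,0,0.2,0,0,0,3.2,0,0,0.1,0,0,0,3.2,0,0,0,0,0,0,3.2,0,0,0,0,0,0])

```text
clock: 13.5
tool_pos: [0.5377, -0.0068, 0.0316]
orientation: [-180.0, -0.0, -91.1]
force: [0.5, -0.1, -1.3]
opening: 0.04
gripper_force: 30.0
```

>>> move_arm(moves=[3.2,0,0,0.05,0,0,0,6,0,0,0,0,0,0,6,0,0,0,0,0,0,6,0,0,0,0,0,0,6,0,0,0,0,0,0,6,0,0,-2,0,0,0,6,0,0,-4,0,0,0,6,0,0,-5,0,0,0])

```text
clock: 14.3
tool_pos: [0.5362, -0.0073, 0.1407]
orientation: [179.8, -0.1, -91.1]
force: [1.9, -0.4, -0.0]
opening: 0.0602
gripper_force: 0.0
```

>>> move_arm(moves=[6,-2,0,-4,0,0,0,6,-4,0,-2,0,0,0,6,-3,0,0,0,0,0,6,0,0,0,0,0,0,6,0,0,0,0,0,0])

```text
clock: 14.8
tool_pos: [0.5391, 0.0836, 0.201]
orientation: [180.0, -0.0, -91.0]
force: [0.2, -0.6, -0.3]
opening: 0.0597
gripper_force: 0.0
```

```bash
cat > tall.py <<'E'
from h import *
import sys
print(yaw0())
for n in sys.argv[1:]:
    p,d,m=snap(n); np.savez(f"t_{n}.npz",p=p,d=d,T=m["cam_to_world"]); W=world(m,d); cv2.imwrite(f"pics/t_{n}.png",p[...,::-1])
    for nm,x,y in (("round",.539,.0633),("square",.5376,-.0068)):
        t=(abs(W[...,2]-.039)<.004)&(abs(W[...,0]-x)<.03)&(abs(W[...,1]-y)<.03); q=W[t]
        if len(q)>30: print(n,nm,len(q),((q.max(0)+q.min(0))/2).round(4),np.ptp(q,axis=0).round(3),np.median(q[:,2]).round(4))
    near=np.hypot(W[...,0]-.541,W[...,1]-.158)<.07
    for lo,hi in ((.045,.062),(.064,.092),(.094,.116)):
        t=near&(W[...,2]>lo)&(W[...,2]<hi); q=W[t]; v,u=np.nonzero(t)
        if len(q): print(n,lo,len(q),"px",u.mean().round(1),v.mean().round(1),q.mean(0).round(4),q.min(0).round(4),q.max(0).round(4))
E
python3 tall.py wrist scene side
```

```text
(array([0.53910601, 0.08360707, 0.20098857]), np.float64(-91.0033695711061))
wrist round 1083 [0.54   0.0643 0.0382] [0.039 0.039 0.005] 0.0388
wrist square 1711 [ 0.538  -0.0058  0.0382] [0.04  0.04  0.006] 0.0386
wrist 0.045 561 px 314.6 250.1 [0.5416 0.1548 0.0569] [0.527  0.143  0.0471] [0.5555 0.168  0.0596]
wrist 0.064 315 px 306.0 299.3 [0.5511 0.1974 0.0834] [0.5429 0.1925 0.0661] [0.5605 0.2087 0.0919]
wrist 0.094 85 px 305.3 311.9 [0.5513 0.1984 0.1022] [0.5466 0.1962 0.0943] [0.5563 0.2014 0.1085]
scene round 96 [0.5398 0.0632 0.0392] [0.039 0.037 0.007] 0.0396
scene square 119 [ 0.5386 -0.0074  0.0392] [0.042 0.039 0.007] 0.0401
scene 0.045 113 px 400.9 200.5 [0.5458 0.1682 0.0567] [0.5258 0.1421 0.0493] [0.5599 0.2072 0.0616]
scene 0.064 36 px 411.9 200.0 [0.5555 0.1993 0.0795] [0.5463 0.1916 0.0644] [0.561  0.2083 0.0912]
scene 0.094 15 px 413.6 195.0 [0.5524 0.1999 0.105 ] [0.5448 0.1964 0.0954] [0.5563 0.2044 0.1117]
side round 64 [0.5391 0.0626 0.0381] [0.037 0.038 0.006] 0.0374
side square 88 [ 0.5362 -0.0106  0.0387] [0.038 0.042 0.007] 0.0375
side 0.045 73 px 299.2 151.3 [0.5428 0.1655 0.0541] [0.526  0.1351 0.0456] [0.559  0.1994 0.0616]
side 0.064 33 px 299.9 141.0 [0.5505 0.1954 0.0782] [0.5429 0.1878 0.0641] [0.5593 0.2052 0.0915]
side 0.094 8 px 299.8 135.1 [0.5508 0.1989 0.1026] [0.5478 0.1946 0.0972] [0.556 0.202 0.106]
```

>>> move_arm(moves=[5,-3.94,-0.35,0,0,0,0,5,-3.94,-0.35,0,0,0,0,5,-3.94,-0.35,0,0,0,0,5,0,0,3,0,0,0,5,0,0,0,0,0,0,5,0,0,0,0,0,0])

```text
clock: 15.55
tool_pos: [0.5518, 0.1998, 0.1706]
orientation: [179.9, -0.1, -91.1]
force: [-0.1, 0.2, 0.6]
opening: 0.0499
gripper_force: 0.0
```

```bash
python3 tall.py wrist; python3 - <<'E'
from h import *
p,a=yaw0(); plan([.5517,.2015,.071],a,1)
E
```

```text
(array([0.55184897, 0.19979918, 0.1706497 ]), np.float64(-91.13158453002403))
wrist round 1871 [0.5401 0.0647 0.0381] [0.039 0.039 0.006] 0.0387
wrist 0.045 1385 px 323.7 158.9 [0.5439 0.167  0.0569] [0.5277 0.1434 0.0483] [0.5598 0.2002 0.0617]
wrist 0.064 349 px 315.8 201.2 [0.5516 0.1974 0.0837] [0.5431 0.1929 0.0641] [0.5602 0.2072 0.0913]
wrist 0.094 205 px 316.0 215.0 [0.5516 0.2014 0.1064] [0.5463 0.1962 0.0942] [0.557  0.2079 0.1093]
d [-0.0007  0.0015 -0.1006] dyaw 0.0
[-0.15, 0.08, 10.06] -0.0
```

View pics/t_wrist.png

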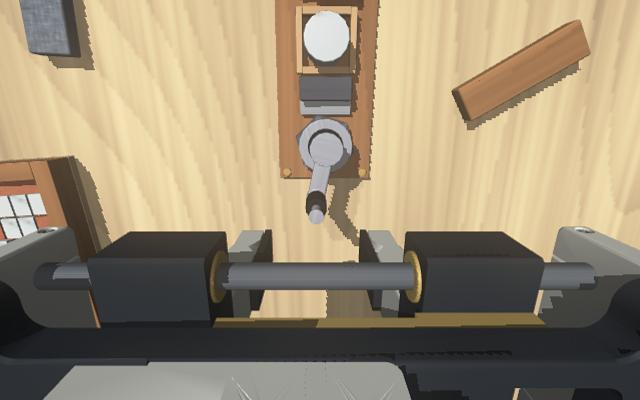

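The wrist view shows the round blank seated at (326,35), the screw hub at (325,147), and the sleeve and cap at (316,210), close to the jaw centre line. I go down and grip the sleeve.

>>> move_arm(moves=[5,-0.18,0.02,3.5,0,0,0,5,0,0,3.5,0,0,0,5,0,0,2,0,0,0,5,0,0,0.9,0,0,0,5,0,0,0,0,0,0,5,0,0,0,0,0,0])

```text
clock: 16.2
tool_pos: [0.553, 0.203, 0.0737]
orientation: [-179.9, 0.1, -91.1]
force: [-0.1, 0.8, 1.2]
opening: 0.0497
gripper_force: 0.0
```

>>> move_arm(moves=[1,0,0,0,0,0,0,1,0,0,0,0,0,0,1,0,0,0,0,0,0,1,0,0,0,0,0,0,1,0,0,0,0,0,0,1,0,0,0,0,0,0])

```text
clock: 16.8
tool_pos: [0.552, 0.2029, 0.0721]
orientation: [-180.0, -0.0, -91.1]
force: [-0.3, 0.1, -1.0]
opening: 0.017
gripper_force: 30.0
```

```bash
python3 - <<'E'
from h import *
p,a=yaw0(); o=ctrl.get_obs(); print(p,a,o["force"],o["opening"],o["joint_pos"].round(1))
for n in ("side","scene"):
    _,d,m=snap(n); W=world(m,d)
    hub=(np.hypot(W[...,0]-.541,W[...,1]-.158)<.009)&(W[...,2]>.04)&(W[...,2]<.07); print(n,"hub z",hub.sum(),np.median(W[hub][:,2]) if hub.any() else 0)
E
```

```text
[0.55197416 0.20291835 0.07208904] -91.08512257906844 [-0.31025822  0.13974359 -0.9691245 ] 0.017042294807955452 [ 39.2  21.2 -22.    0.  -46.8 -40.3]
side hub z 11 0.05510821455243464
scene hub z 21 0.05904636776618721
```

```bash
cat >> h.py <<'E'
def circ(phi,dphi,n,c,yaw=-91.1,dz=0,r=.045,start=None):
    """n rows along the crank's circle from the present TCP; c: TCP circle centre; phi world rad"""
    p=np.array(yaw0()[0] if start is None else start)[:2]; R=Ro.from_euler("xyz",[180,0,yaw],degrees=True).inv()
    for i in range(n):
        q=np.array(c)+r*np.array([np.cos(phi+dphi*(i+1)),np.sin(phi+dphi*(i+1))]); s=R.apply([*(q-p),0])*100; p=q
        print(f"1, {s[0]:.2f}, {s[1]:.2f}, {dz}, 0, 0, 0,",end=" ")
    print("\nend",p.round(4),"phi",round(phi+dphi*n,3))
E
cat > hub.py <<'E'
from h import *
def hub():
    o=ctrl.get_obs(); p=o["tool_pos"]; c=np.array([.5407,.1593]); v=p[:2]-c
    print("phi",np.arctan2(v[1],v[0]).round(3),"r",np.hypot(*v).round(4),p.round(4),o["force"].round(1),o["gripper_force"],round(o["clock"],2))
    for n in ("side","scene"):
        _,d,m=snap(n); W=world(m,d)
        h=(np.hypot(W[...,0]-.541,W[...,1]-.158)<.011)&(W[...,2]>.03)&(W[...,2]<.07); print(n,"hub",h.sum(),np.percentile(W[h][:,2],[25,50,75]).round(4) if h.any() else 0)
if __name__=="__main__": hub()
E
python3 - <<'E'
from h import *
import hub; hub.hub()
c=(.5407,.1593); p=yaw0()[0]; phi=np.arctan2(p[1]-c[1],p[0]-c[0])
circ(phi,.15,8,c)
E
```

```text
phi 1.317 r 0.0451 [0.552  0.2029 0.0721] [ 0.2  0.2 -0.2] 29.999981224536896 16.9
side hub 18 [0.0545 0.0551 0.0561]
scene hub 35 [0.0573 0.0587 0.0596]
1, -0.10, 0.67, 0, 0, 0, 0, 1, -0.01, 0.67, 0, 0, 0, 0, 1, 0.09, 0.67, 0, 0, 0, 0, 1, 0.19, 0.65, 0, 0, 0, 0, 1, 0.29, 0.61, 0, 0, 0, 0, 1, 0.38, 0.56, 0, 0, 0, 0, 1, 0.46, 0.50, 0, 0, 0, 0, 1, 0.52, 0.42, 0, 0, 0, 0, 
end [0.5042 0.1856] phi 2.517
```

>>> move_arm(moves=[1,-0.1,0.67,0,0,0,0,1,-0.01,0.67,0,0,0,0,1,0.09,0.67,0,0,0,0,1,0.19,0.65,0,0,0,0,1,0.29,0.61,0,0,0,0,1,0.38,0.56,0,0,0,0,1,0.46,0.5,0,0,0,0,1,0.52,0.42,0,0,0,0])

```text
clock: 17.8
tool_pos: [0.5051, 0.186, 0.0729]
orientation: [-179.8, 0.1, -91.0]
force: [9.5, -3.3, -0.0]
opening: 0.0172
gripper_force: 30.0
```

```bash
python3 - <<'E'
from h import *
import hub; hub.hub()
circ(2.517,.15,8,(.5407,.1593),start=(.5042,.1856))
E
```

```text
phi 2.498 r 0.0445 [0.5051 0.186  0.0729] [ 9.5 -3.3 -0. ] 30.00084400177002 17.8
side hub 17 [0.0564 0.0574 0.0586]
scene hub 17 [0.0579 0.0595 0.0608]
1, 0.58, 0.34, 0, 0, 0, 0, 1, 0.63, 0.25, 0, 0, 0, 0, 1, 0.66, 0.15, 0, 0, 0, 0, 1, 0.67, 0.05, 0, 0, 0, 0, 1, 0.67, -0.05, 0, 0, 0, 0, 1, 0.66, -0.15, 0, 0, 0, 0, 1, 0.63, -0.24, 0, 0, 0, 0, 1, 0.59, -0.33, 0, 0, 0, 0, 
end [0.5029 0.1348] phi 3.717
```

>>> move_arm(moves=[1,0.58,0.28,0,0,0,0,1,0.63,0.22,0,0,0,0,1,0.66,0.15,0,0,0,0,1,0.67,0.05,0,0,0,0,1,0.67,-0.05,0,0,0,0,1,0.66,-0.15,0,0,0,0,1,0.63,-0.24,0,0,0,0,1,0.59,-0.33,0,0,0,0])

```text
clock: 18.7
tool_pos: [0.504, 0.1342, 0.072]
orientation: [180.0, 0.0, -91.1]
force: [0.3, 4.6, -0.1]
opening: 0.017
gripper_force: 30.0
```

```bash
python3 - <<'E'
from h import *
import hub; hub.hub()
circ(3.717,.15,8,(.5407,.1593),start=(.5029,.1348))
E
```

```text
phi -2.543 r 0.0445 [0.504  0.1342 0.072 ] [ 0.3  4.6 -0.1] 30.000344216823578 18.7
side hub 18 [0.0493 0.0516 0.0527]
scene hub 8 [0.0542 0.0548 0.0569]
1, 0.53, -0.42, 0, 0, 0, 0, 1, 0.46, -0.49, 0, 0, 0, 0, 1, 0.38, -0.56, 0, 0, 0, 0, 1, 0.29, -0.61, 0, 0, 0, 0, 1, 0.20, -0.64, 0, 0, 0, 0, 1, 0.10, -0.67, 0, 0, 0, 0, 1, 0.00, -0.67, 0, 0, 0, 0, 1, -0.10, -0.67, 0, 0, 0, 0, 
end [0.5498 0.1152] phi 4.917
```

Between 0.95 and 2.19 rad the hub dropped about 5-6 mm in both views, so the screw is in its thread. I now go forward about 1.1 turns, covering the climb since the drop, with the circle centre refitted from the measured points.

```bash
python3 - <<'E'
from h import *
from scipy.optimize import least_squares
P=np.array([[.552,.2029],[.5051,.186],[.504,.1342]])
c=least_squares(lambda c:(np.hypot(*(P-c).T)-.045)*1e3,[.541,.159]).x; print(c,np.hypot(*(P-c).T))
s=np.array([.5038,.1348]); phi=np.arctan2(*(s-c)[::-1]); print(phi)
for k in range(5):
    circ(phi,-.1725,8,c,start=s); phi-=.1725*8; s=c+.045*np.array([np.cos(phi),np.sin(phi)])
E
```

```text
[0.54132649 0.15923963] [0.0449461  0.04503861 0.04494719]
-2.564329850396052
1, -0.66, 0.40, 0, 0, 0, 0, 1, -0.73, 0.26, 0, 0, 0, 0, 1, -0.76, 0.13, 0, 0, 0, 0, 1, -0.78, -0.01, 0, 0, 0, 0, 1, -0.76, -0.14, 0, 0, 0, 0, 1, -0.73, -0.27, 0, 0, 0, 0, 1, -0.67, -0.39, 0, 0, 0, 0, 1, -0.59, -0.50, 0, 0, 0, 0, 
end [0.5101 0.1916] phi -3.944
1, -0.50, -0.59, 0, 0, 0, 0, 1, -0.39, -0.67, 0, 0, 0, 0, 1, -0.27, -0.73, 0, 0, 0, 0, 1, -0.14, -0.76, 0, 0, 0, 0, 1, -0.01, -0.78, 0, 0, 0, 0, 1, 0.12, -0.77, 0, 0, 0, 0, 1, 0.25, -0.73, 0, 0, 0, 0, 1, 0.38, -0.68, 0, 0, 0, 0, 
end [0.5672 0.1961] phi -5.324
1, 0.49, -0.60, 0, 0, 0, 0, 1, 0.58, -0.51, 0, 0, 0, 0, 1, 0.66, -0.40, 0, 0, 0, 0, 1, 0.72, -0.28, 0, 0, 0, 0, 1, 0.76, -0.16, 0, 0, 0, 0, 1, 0.77, -0.02, 0, 0, 0, 0, 1, 0.77, 0.11, 0, 0, 0, 0, 1, 0.74, 0.24, 0, 0, 0, 0, 
end [0.5824 0.1408] phi -6.704
1, 0.68, 0.36, 0, 0, 0, 0, 1, 0.61, 0.48, 0, 0, 0, 0, 1, 0.52, 0.57, 0, 0, 0, 0, 1, 0.42, 0.65, 0, 0, 0, 0, 1, 0.30, 0.72, 0, 0, 0, 0, 1, 0.17, 0.76, 0, 0, 0, 0, 1, 0.04, 0.77, 0, 0, 0, 0, 1, -0.10, 0.77, 0, 0, 0, 0, 
end [0.5311 0.1154] phi -8.084
1, -0.23, 0.74, 0, 0, 0, 0, 1, -0.35, 0.69, 0, 0, 0, 0, 1, -0.46, 0.62, 0, 0, 0, 0, 1, -0.56, 0.53, 0, 0, 0, 0, 1, -0.65, 0.43, 0, 0, 0, 0, 1, -0.71, 0.31, 0, 0, 0, 0, 1, -0.75, 0.18, 0, 0, 0, 0, 1, -0.77, 0.05, 0, 0, 0, 0, 
end [0.4964 0.161 ] phi -9.464
```

>>> move_arm(moves=[1,-0.66,0.4,0,0,0,0,1,-0.73,0.26,0,0,0,0,1,-0.76,0.13,0,0,0,0,1,-0.78,-0.01,0,0,0,0,1,-0.76,-0.14,0,0,0,0,1,-0.73,-0.27,0,0,0,0,1,-0.67,-0.39,0,0,0,0,1,-0.59,-0.5,0.1,0,0,0])

```text
clock: 19.6
tool_pos: [0.5088, 0.1903, 0.0705]
orientation: [179.8, -0.2, -91.1]
force: [2.4, -5.7, -1.0]
opening: 0.0173
gripper_force: 30.0
```

>>> move_arm(moves=[1,-0.5,-0.59,0,0,0,0,1,-0.39,-0.67,0,0,0,0,1,-0.27,-0.73,0,0,0,0,1,-0.14,-0.76,0,0,0,0,1,-0.01,-0.78,0,0,0,0,1,0.12,-0.77,0,0,0,0,1,0.25,-0.73,0,0,0,0,1,0.38,-0.68,0.1,0,0,0])

```text
clock: 20.4
tool_pos: [0.568, 0.1956, 0.07]
orientation: [180.0, 0.0, -91.1]
force: [-3.2, 0.1, 0.1]
opening: 0.0172
gripper_force: 30.0
```

```bash
python3 hub.py
```

```text
phi 0.927 r 0.0454 [0.568  0.1956 0.07  ] [-3.2  0.1  0.1] 29.999866783618927 20.4
side hub 18 [0.0489 0.0497 0.0505]
scene hub 28 [0.0509 0.0518 0.0543]
```

>>> move_arm(moves=[1,0.49,-0.6,0,0,0,0,1,0.58,-0.51,0,0,0,0,1,0.66,-0.4,0,0,0,0,1,0.72,-0.28,0,0,0,0,1,0.76,-0.16,0,0,0,0,1,0.77,-0.02,0,0,0,0,1,0.77,0.11,0,0,0,0,1,0.74,0.24,0.1,0,0,0])

```text
clock: 21.3
tool_pos: [0.5826, 0.1404, 0.0692]
orientation: [-180.0, 0.0, -91.1]
force: [-4.3, 4.7, -0.7]
opening: 0.0167
gripper_force: 30.0
```

>>> move_arm(moves=[1,0.68,0.36,0,0,0,0,1,0.61,0.48,0,0,0,0,1,0.52,0.57,0,0,0,0,1,0.42,0.65,0,0,0,0,1,0.3,0.72,0,0,0,0,1,0.17,0.76,0,0,0,0,1,0.04,0.77,0,0,0,0,1,-0.1,0.77,0.1,0,0,0])

```text
clock: 22.1
tool_pos: [0.5312, 0.1153, 0.0685]
orientation: [-179.9, 0.0, -91.1]
force: [3.6, 2.5, 0.3]
opening: 0.0173
gripper_force: 30.0
```

>>> move_arm(moves=[1,-0.23,0.74,0,0,0,0,1,-0.35,0.69,0,0,0,0,1,-0.46,0.62,0,0,0,0,1,-0.56,0.53,0,0,0,0,1,-0.65,0.43,0,0,0,0,1,-0.71,0.31,0,0,0,0,1,-0.75,0.18,0,0,0,0,1,-0.77,0.05,0,0,0,0])

```text
clock: 22.9
tool_pos: [0.4964, 0.161, 0.0681]
orientation: [180.0, -0.0, -91.1]
force: [7.2, -2.0, -0.4]
opening: 0.0171
gripper_force: 30.0
```

>>> move_arm(moves=[1,0,0,0,0,0,0,1,0,0,0,0,0,0,1,0,0,0,0,0,0])

```text
clock: 23.2
tool_pos: [0.4965, 0.1609, 0.068]
orientation: [180.0, 0.0, -91.1]
force: [2.7, 2.3, 0.1]
opening: 0.0173
gripper_force: 30.0
```

```bash
python3 hub.py; python3 tall.py scene side wrist
```

```text
phi 3.104 r 0.0442 [0.4965 0.1609 0.068 ] [2.7 2.3 0.1] 29.999893605709076 23.2
side hub 19 [0.0447 0.045  0.0465]
scene hub 26 [0.0488 0.0495 0.0509]
(array([0.49649019, 0.16072435, 0.06802853]), np.float64(-91.09691168844162))
scene round 97 [0.5395 0.0632 0.0391] [0.037 0.037 0.008] 0.0398
scene square 115 [ 0.5381 -0.0074  0.039 ] [0.045 0.039 0.008] 0.0397
scene 0.045 44 px 397.2 201.1 [0.5444 0.1571 0.049 ] [0.5347 0.1431 0.0451] [0.5555 0.1698 0.053 ]
side round 59 [0.5383 0.0606 0.038 ] [0.037 0.041 0.006] 0.0373
side square 87 [ 0.536  -0.0103  0.0384] [0.039 0.043 0.007] 0.0374
side 0.045 43 px 291.7 155.0 [0.5129 0.1528 0.0509] [0.473  0.139  0.0451] [0.55   0.1667 0.0617]
side 0.064 87 px 287.2 150.0 [0.4966 0.1504 0.0784] [0.4712 0.1432 0.0642] [0.5216 0.1628 0.0919]
side 0.094 37 px 287.5 145.1 [0.4984 0.1495 0.1014] [0.4717 0.1419 0.0948] [0.5214 0.1648 0.1115]
wrist round 4222 [0.5399 0.0647 0.0383] [0.04  0.039 0.006] 0.0388
wrist 0.045 1247 px 267.3 224.5 [0.5259 0.1518 0.0481] [0.4843 0.1432 0.045 ] [0.5559 0.1617 0.062 ]
wrist 0.064 1906 px 315.4 245.5 [0.4965 0.1517 0.0783] [0.4723 0.1483 0.064 ] [0.5194 0.158  0.092 ]
wrist 0.094 731 px 315.5 291.8 [0.4967 0.1613 0.1042] [0.4802 0.1483 0.094 ] [0.5126 0.172  0.116 ]
```

View pics/t_scene.png

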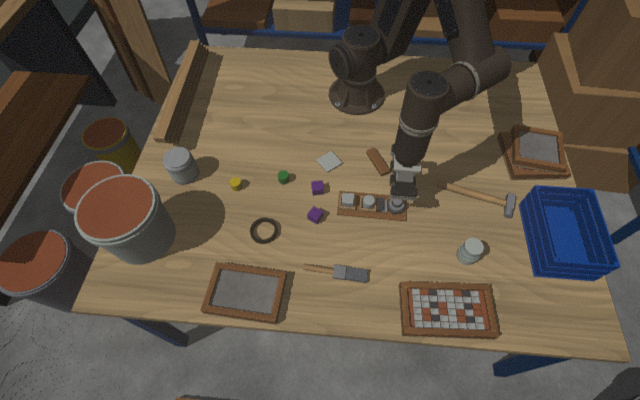

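The scene shows the round blank at (369,201) and the square blank at (348,200), both in their pockets, with the gripper at the crank near (403,185) and every bystander in its place. One more check of the hub height from the wrist image.

```bash
python3 - <<'E'
from h import *
z=np.load("t_wrist.npz"); m=dict(vision.camera_model("wrist")); m["cam_to_world"]=z["T"]; W=world(m,z["d"])
for c,r in (((.541,.1555),.006),((.528,.158),.004),((.541,.152),.003)):
    h=(np.hypot(W[...,0]-c[0],W[...,1]-c[1])<r)&(W[...,2]>.035)&(W[...,2]<.06); print("arm",h.sum(),np.percentile(W[h][:,2],[10,50,90]).round(4) if h.any() else 0)
h=np.hypot(W[...,0]-.54,W[...,1]-.064)<.012; print("round",np.median(W[h][:,2]))
z=np.load("w1.npz"); m["cam_to_world"]=z["T"]; W=world(m,z["d"])
h=(np.hypot(W[...,0]-.541,W[...,1]-.1555)<.006)&(W[...,2]>.035)&(W[...,2]<.065); print("arm at start",h.sum(),np.percentile(W[h][:,2],[10,50,90]).round(4) if h.any() else 0)
E
```

```text
arm 149 [0.0464 0.0473 0.0482]
arm 33 [0.0449 0.0468 0.0479]
arm 72 [0.0463 0.0475 0.0483]
round 0.038850107013036456
arm at start 69 [0.0572 0.0578 0.0586]
```

```bash
python3 -c "
from h import *
print(ctrl.close_job()); print(ctrl.get_obs()['gripper_force'])"
```

```text
the job is handed in; nothing more can be done
None
the job is handed in; nothing more can be done
```

Both blanks are seated in their pockets, the screw dropped into its thread and was then turned forward about one turn to roughly -12 mm (estimated, not measured directly), and the job was handed in with the gripper still holding the sleeve; no verdict was returned.

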